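# Seat the test block on its parallels in the twin-vise unit

### The job

The aluminium block in one of the two vises is still standing proud of the steel parallels under it. Take the white nylon bar, tap or press the block down with the bar's end until it is fully home and the parallels are trapped, then stand the bar upright on the blue mat again and let go. Touch the aluminium block only with the nylon bar, leave the brass block in the other vise alone, and do not knock over the two metal bars.

Things in the scene. Friction and masses are not known exactly. Their poses are not given: they have to be found in the camera images.
- bar_center (a point): Centre (half-way up) of the white nylon bar: plain, round, 30 mm in diameter, 120 mm long, 0.1 kg, loose, standing upright on the blue mat, so this point starts 60 mm above the mat. z runs along it. A dark steel bar and a brass bar of the same size stand with it in one row, in any order, some 80 mm between centres.
- block (a joint): How far the aluminium block has gone down in its vise (m): starts at 0 to 0.006, and at 0.014 lies home on its two steel parallels. It only slides straight down. The jaws grip it: a push of about 8 N moves it, it stays where it is left, and the resistance rises sharply once it is home.
- block_top (a point): Centre of the aluminium block's top face, 50 mm (x, jaw to jaw) by 70 mm (y); moves with the block. Block home: 164 mm above the table, 17 mm above the jaws. Its black vise, 90 mm wide, stands on an orange unit; a like vise 140 mm off along y, either side, holds a brass block of the same size, already home.
- mat_top (a point): Centre of the top face of the blue mat, fixed on the table, 140 mm (x) by 280 mm (y), 4 mm thick. The three bars stand in a row along its y axis: one near its middle, one some 80 mm to each side.
There are look-alikes about, which are no part of the job. Leave any green, pink or turquoise look-alike of the part that bears bar_center alone.

How it is judged (in metres and radians):
On the way, in this order (a step that is already met when the one before it is completed fails the run):
1. the nylon bar is lifted clear of the mat (z of bar_center in the frame of mat_top above 0.09 m), for 0.1 s.
2. the nylon bar has driven the block home on its parallels (within 2 mm) (value of joint block above 0.012 m), for 0.1 s.
At the end, for the whole second after the job is handed in: The aluminium block is down to within 2 mm of its parallels, and the nylon bar stands upright (within 10 degrees) and still on the blue mat, its centre over the mat (value of joint block above 0.012 m and angle between bar_center's own z axis and vertical below 0.17 rad and x of bar_center in the frame of mat_top between -0.072 and 0.072 m and y of bar_center in the frame of mat_top between -0.142 and 0.142 m and z of bar_center in the frame of mat_top below 0.07 m and linear speed of nylon_bar below 0.03 m/s); the robot touches nothing.
It fails at once if the robot itself touches the aluminium block (contact force between any of the fingers, the arm and block above 1 N).
It fails at once if a metal bar touches the aluminium block (contact force between any of steel_bar, brass_bar and block above 0.5 N).
It fails at once if the brass block in the other vise is struck (contact force between any of the fingers, the arm, nylon_bar, steel_bar, brass_bar and brass_block above 1 N).
It fails at once if the steel or the brass bar is knocked over (angle between any of steel_bar, brass_bar's own z axis and vertical above 0.7 rad).
It also fails if it takes over 48 s, if anything falls off the work surface, if the arm or the gripper's body presses on something with over 40 N, if the wrist force passes 120 N, or if a joint passes its speed limit or range.

### The arm

A 6-joint arm with a two-finger parallel gripper is mounted at the origin on the work surface. World frame = base frame: x ahead of the robot, y to its left, z up, the work surface at z = 0. Lengths are in m, angles in degrees, forces in N, time in s.
With the tool pointing down it reaches from about 0.4 to 0.825 m from the base axis. Payload 7 kg.
Tool frame: the origin (TCP) lies between the finger pads; the fingertips stand ctrl.tip_extent ahead of it and the grasp point (between the pads) lies 2 mm behind it (ctrl.tip_extent is the distance from the TCP to the fingertips, in m); z points along the fingers, y is the direction in which the jaws open and shut (so a half turn about z gives the same grasp; the last joint's range is limited). The gripper opens to 88 mm and grips with 3 to 60 N. Pads are 19 mm wide; open, the fingers measure 130 mm over their backs; the gripper's body (78 mm by 193 mm) begins 47 mm behind the grasp point.
Start: joints at [91.736, 20.546, 0.682, 0, -70.136, -16.507], TCP at [0.172, 0.653, 0.244] pointing down, gripper open.
Joint ranges: [-176.03, 176.03], [-82.01, 121.73], [-58.28, 71.71], [-173.87, 95.51], [-174.79, -0.11], [-173.66, 173.66]. Speed limits (degrees/s): [136.94, 136.94, 172.46, 180, 180, 180].

### API

Orientations are given as [roll, pitch, yaw] about the fixed x, y, z axes, in that order (R = Rz(yaw) Ry(pitch) Rx(roll)).
In Python, from plant import ctrl gives the robot as it stands.
- The arm moves only by the shell command python3 -m handwheel 'ROWS' [OPENING]. ROWS is JSON, a list of rows, each a list of 6 numbers: the shift along the tool's x, y, z in m, then the turn, a rotation vector about the tool's x, y, z in rad. In form: [[dx, dy, dz, ax, ay, az], ...]. A call has 1 to 8 rows; each row is the pose to reach, as a shift and turn from the pose commanded when the call began, along the tool's axes at that moment; what a row does not reach only later rows make up. A row lasts 1/8 s, in which the tool goes at most 62.5 mm and 10.7 degrees, less where a joint would pass 70% of its speed; a pose out of reach is approached as far as the arm can. A call with a gripper value outside its range is refused whole. OPENING is the closure, from -1 (fully open) to 1 (shut), so that 0 is half open, set as the call begins (- or left out, the last holds). The fingers move at their own pace and stop on an object; the grip force is fixed at half the most. Time passes only in rows, so rows that repeat a pose let the fingers close. It gives the time, the measured TCP pose, the force and the opening at its end, in the units of the state.
- ctrl.get_obs(): the state, without advancing time (a new reading comes with each control period).
- ctrl.snapshot(name): name is "side" or "top"; returns a dict with "img" (480x640x3 uint8, blue, green, red), "fx", "fy", "cx", "cy" (pixels), "R" (3x3) and "t" (3): a world point X has camera coordinates R X + t. Camera axes: x right, y down, z forward; pixel columns grow to the right and rows downward; lengths in m; the calibration is good to about 2 mm. A picture is of the moment at which its call begins. There is no depth.
- ctrl.close_job(): hands the job in, once; it reports no verdict.
The state is a dict: "clock": time; "joint_pos": joint angles; "qvel": joint speeds; "tau": joint torques, N m; "tool_pos": TCP position; "orientation": TCP orientation; "force": force on the tool from outside, world axes, zero at the start; "moment": the same for the moment, N m; "opening": finger opening in m.
Only numpy, scipy, OpenCV 4.12 (cv2) and the standard library are available. Lean on these libraries where they do the work, as an engineer would, in place of code of your own. Each camera call takes 0.05 s, during which the arm holds its last target.

## Working session

There is one attempt and no reset: what is moved stays moved. The work goes in short steps, Python scripts to look and compute and a shell command to move; the robot and the scene stay as the last step left them, time stands still between calls to the robot, and variables do not carry over. Pictures are saved under pics/ and viewed, and the job is handed in when it is done.

```bash
ls; mkdir -p pics
python3 - <<'E'
from plant import ctrl
import cv2
for n in("side","top"):
    s=ctrl.snapshot(n); cv2.imwrite(f"pics/{n}0.png",s["img"])
    print(n,s["fx"],s["cx"],s["cy"],s["R"],s["t"])
print(ctrl.get_obs(),ctrl.tip_extent)
E
```

```text
pics
side 505.81239534717207 319.5892759645088 233.234062234663 [[-0.97215073 -0.23432335 -0.00394049]
 [-0.11449162  0.48953467 -0.86443477]
 [ 0.20448625 -0.83990974 -0.50272955]] [0.48577511 0.13171191 0.89727169]
top 462.70878042283834 317.4178826360151 239.10056158853425 [[-0.01936196 -0.99963238 -0.01897944]
 [-0.98916633  0.0219152  -0.14515405]
 [ 0.14551662  0.01596335 -0.98922701]] [0.10689809 0.51817639 0.88146098]
{'clock': 0.1, 'joint_pos': array([ 9.17377186e+01,  2.05874084e+01,  6.38227492e-01, -1.70058561e-02,
       -7.01361352e+01, -1.65043155e+01]), 'qvel': array([ 0.05231301,  0.05915109,  0.20698   , -0.01396343, -0.00150284,
       -0.05926103]), 'tau': array([-9.81662524e-04, -5.84165955e+01,  2.93752903e+01,  7.01545671e+00,
        1.01550415e-02, -6.05076070e-05]), 'tool_pos': array([0.17199825, 0.65228481, 0.24271174]), 'orientation': array([ 1.79913657e+02, -8.91067127e-03, -1.47723804e+01]), 'force': array([ 1.20144288, -0.26613745,  0.1565247 ]), 'moment': array([-0.02930575,  0.00616702,  0.07856423]), 'opening': 0.08742729142197787} 0.017
```

View pics/side0.png

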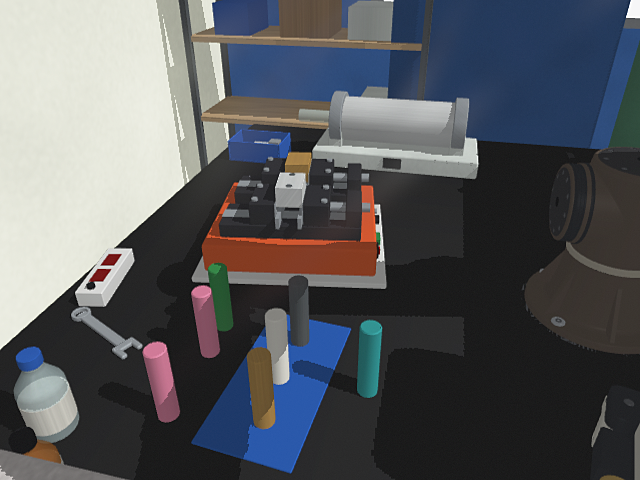

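View pics/top0.png

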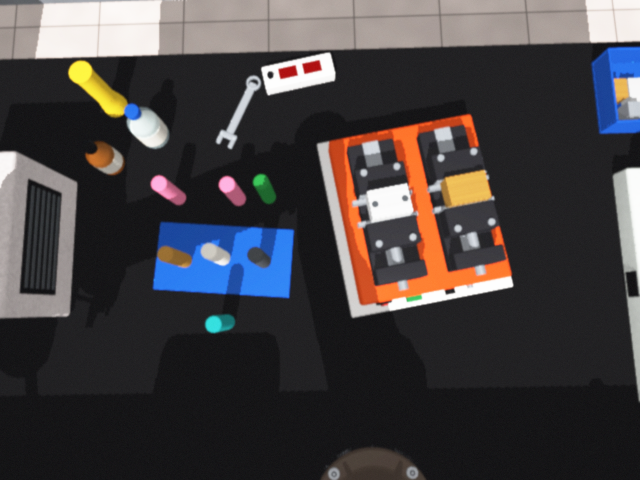

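The side view shows the white bar at (277,345) between the brass bar (261,390) and the steel bar (299,310). The silver block is at (290,188) and the brass block at (298,165). In the top view the white bar is at (215,254), the aluminium block at (388,203) and the brass block at (465,189). Pink, green and turquoise bars stand off the mat. I'll confirm this in enlarged crops.

Run:
```python
import cv2,numpy as np
s=cv2.imread("pics/side0.png");t=cv2.imread("pics/top0.png")
a=cv2.resize(t[210:310,140:300],None,fx=4.8,fy=4.8,interpolation=cv2.INTER_CUBIC)
b=cv2.resize(s[145:245,210:380],None,fx=4.6,fy=4.6,interpolation=cv2.INTER_CUBIC)
c=cv2.resize(s[260:440,220:340],None,fx=3.3,fy=3.3,interpolation=cv2.INTER_CUBIC)
d=cv2.resize(t[110:310,320:520],None,fx=3,fy=3,interpolation=cv2.INTER_CUBIC)
for n,i in zip("abcd",(a,b,c,d)): cv2.imwrite(f"pics/c0{n}.png",i)
```

```text
(no output)
```

View pics/c0a.png

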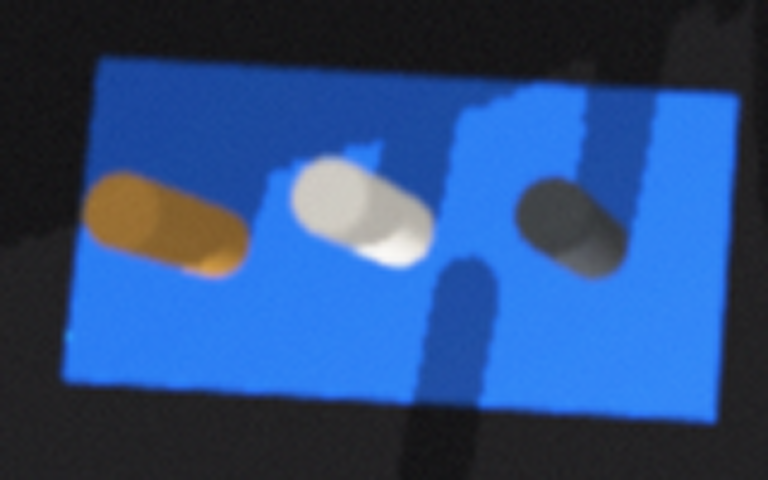

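View pics/c0b.png

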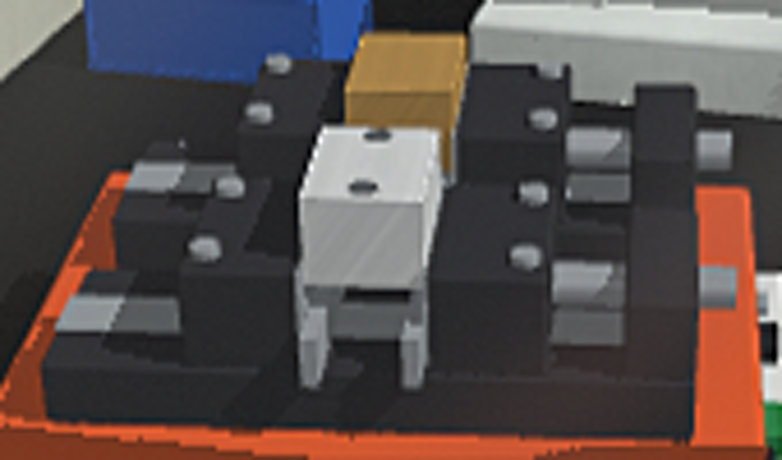

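View pics/c0d.png

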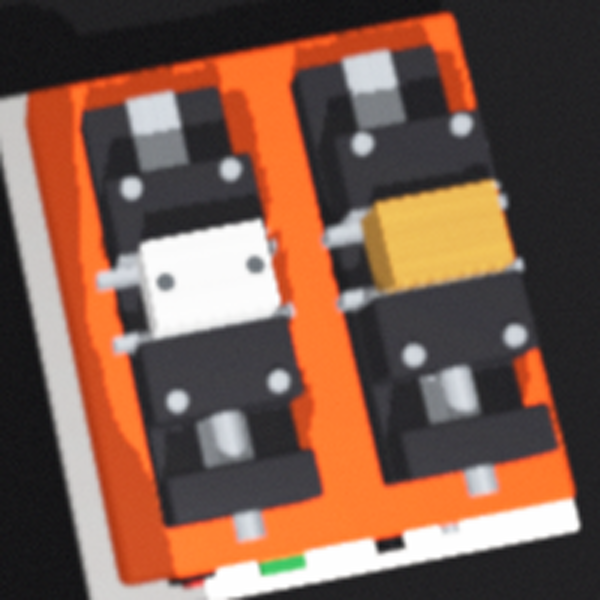

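View pics/c0c.png

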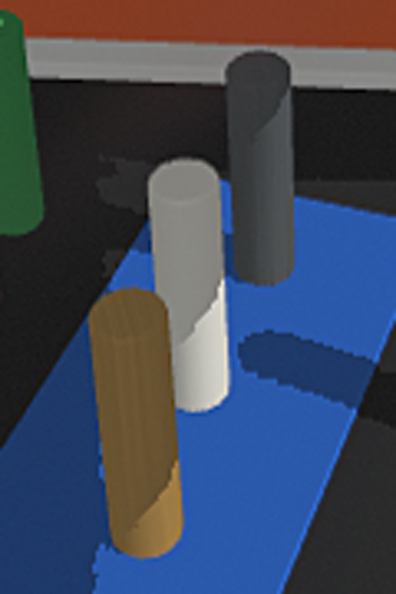

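The crops confirm the target: the white bar is in the middle of the row, between the brass and steel bars. The silver block sits in the near vise, and a gap shows above its parallels. Next I'll measure positions.

```bash
cat > h.py <<'E'
from plant import ctrl
import numpy as np,cv2
def ray(s,u,v):
    R=np.array(s["R"]);t=np.array(s["t"]);d=R.T@np.array([(u-s["cx"])/s["fx"],(v-s["cy"])/s["fy"],1.]);return -R.T@t,d
def onz(s,u,v,z):
    c,d=ray(s,u,v);return c+d*(z-c[2])/d[2]
def tri(s1,p1,s2,p2):
    c1,d1=ray(s1,*p1);c2,d2=ray(s2,*p2)
    k=np.linalg.lstsq(np.c_[d1,-d2],c2-c1,rcond=None)[0]
    a,b=c1+k[0]*d1,c2+k[1]*d2
    return (a+b)/2,np.linalg.norm(a-b)
def proj(s,X):
    p=np.array(s["R"])@X+s["t"];return np.array([s["cx"]+s["fx"]*p[0]/p[2],s["cy"]+s["fy"]*p[1]/p[2]])
E
python3 - <<'E'
from h import *
np.set_printoptions(precision=4,suppress=True)
S=ctrl.snapshot("side");T=ctrl.snapshot("top")
def hsv(s): return cv2.cvtColor(s["img"],cv2.COLOR_BGR2HSV)
def top(s): return s
cands={"nylon":((208.8,251),(276.4,314.8)),"brass":((140+122/4.8,210+210/4.8),(220+128/3.3,260+314/3.3)),"steel":((140+555/4.8,210+213/4.8),(220+258/3.3,260+69/3.3))}
for n,(a,b) in cands.items():
    print(n,*tri(T,a,S,b),onz(T,*a,.124),onz(S,*b,.124))
# mat corners
q=[(100,58),(738,94),(717,423),(63,381)]
P=[onz(T,140+x/4.8,210+y/4.8,.004) for x,y in q]
P=np.array(P);print(P, P.mean(0),[np.linalg.norm(P[i]-P[i-1]) for i in range(4)])
# block top corners: mask
for nm,s,roi in(("T",T,(350,410,170,235)),("S",S,(265,310,168,215))):
    h=hsv(s);m=((h[...,2]>(200 if nm=="T" else 120))&(h[...,1]<40)).astype(np.uint8)
    k=np.zeros_like(m);x0,x1,y0,y1=roi;k[y0:y1,x0:x1]=m[y0:y1,x0:x1]
    c=max(cv2.findContours(k,0,2)[0],key=cv2.contourArea);print(nm,cv2.minAreaRect(c),cv2.contourArea(c),cv2.approxPolyDP(c,3,True)[:,0].tolist())
# manual corners crop d (top), crop b (side)
tp=[(140,243),(264,222),(281,313),(155,338)]
sp=[(322,127),(440,130),(425,203),(301,197)]
tp=[(320+x/3,110+y/3) for x,y in tp]; sp=[(210+x/4.6,145+y/4.6) for x,y in sp]
for z in(.164,.174,.178):
  A=np.array([onz(T,*p,z) for p in tp]);B=np.array([onz(S,*p,z) for p in sp])
  print(z,A.mean(0),[np.linalg.norm(A[i]-A[i-1]) for i in range(4)],B.mean(0),[np.linalg.norm(B[i]-B[i-1]) for i in range(4)])
# T order: far-left? 
print(A);print(B)
E
```

```text
nylon [0.4901 0.2911 0.1235] 0.0007672649515799295 [0.4904 0.2911 0.124 ] [0.4895 0.2917 0.124 ]
brass [0.4872 0.37   0.1233] 4.251925145124117e-06 [0.4871 0.3697 0.124 ] [0.4869 0.3706 0.124 ]
steel [0.4826 0.2066 0.1225] 0.00011558091894725854 [0.4825 0.2064 0.124 ] [0.4819 0.2086 0.124 ]
[[0.5686 0.4232 0.004 ]
 [0.5464 0.1454 0.004 ]
 [0.4056 0.1559 0.004 ]
 [0.4289 0.4349 0.004 ]] [0.4874 0.2898 0.004 ] [np.float64(0.14018620435643334), np.float64(0.2787254029126374), np.float64(0.14120599125682318), np.float64(0.27990927870374327)]
T ((389.0228271484375, 202.41867065429688), (31.95297622680664, 42.41512680053711), 79.11447143554688) 1235.0 [[406, 184], [367, 192], [371, 221], [409, 214]]
S ((290.0261535644531, 193.5292205810547), (30.84132957458496, 42.54550552368164), 3.1798300743103027) 914.5 [[304, 173], [290, 176], [280, 172], [275, 186], [275, 214], [280, 214], [276, 206], [301, 207]]
0.164 [ 0.5623 -0.0327  0.164 ] [np.float64(0.05648875438287791), np.float64(0.07296737368575862), np.float64(0.05439981000350286), np.float64(0.073830213748198)] [ 0.5692 -0.0546  0.164 ] [n
[... 297 characters left out ...]
[ 0.5626 -0.0333  0.174 ] [np.float64(0.06977368285039237), np.float64(0.0501782472967153), np.float64(0.07216821388916587), np.float64(0.04982968938524946)]
0.178 [ 0.5592 -0.0306  0.178 ] [np.float64(0.055481580141340865), np.float64(0.07166639156902092), np.float64(0.05342988089144142), np.float64(0.07251384750244295)] [ 0.56   -0.0248  0.178 ] [np.float64(0.06906325699061121), np.float64(0.04966733941537962), np.float64(0.07143340724994882), np.float64(0.04932233047171683)]
[[ 0.5809  0.0082  0.178 ]
 [ 0.5915 -0.0627  0.178 ]
 [ 0.5385 -0.0697  0.178 ]
 [ 0.5258  0.0017  0.178 ]]
[[ 0.5908 -0.0553  0.178 ]
 [ 0.5418 -0.0634  0.178 ]
 [ 0.5291  0.0069  0.178 ]
 [ 0.5781  0.0126  0.178 ]]
```

```bash
cat >> h.py <<'E'
from scipy.spatial.transform import Rotation as Ro
def goto(p,yaw):
    o=ctrl.get_obs();R=Ro.from_euler("xyz",o["orientation"],degrees=True)
    G=Ro.from_euler("xyz",[180,0,yaw],degrees=True)
    return R.inv().apply(np.array(p)-o["tool_pos"]),(R.inv()*G).as_rotvec()
E
python3 - <<'E'
from h import *
np.set_printoptions(precision=4,suppress=True)
T=ctrl.snapshot("top")
for uv in((75,318),(75,183),(60,318),(22,152)):
  print(uv,onz(T,*uv,0.0),onz(T,*uv,0.2))
for uv in((227,183),(262,180),(215,324),(160,185)): print(onz(T,*uv,.124))
print(goto((.49,.291,.24),-94.6)); print(ctrl.get_obs()["tool_pos"])
E
```

```text
(75, 318) [0.3741 0.5952 0.    ] [0.3767 0.4869 0.2   ]
(75, 183) [0.6584 0.6115 0.    ] [0.6011 0.4998 0.2   ]
(60, 318) [0.3747 0.6261 0.    ] [0.3771 0.5114 0.2   ]
(22, 152) [0.7302 0.7311 0.    ] [0.6578 0.5942 0.2   ]
[0.6159 0.2593 0.124 ]
[0.62   0.1947 0.124 ]
[0.3605 0.2782 0.124 ]
[0.6151 0.3835 0.124 ]
(array([0.3996, 0.2685, 0.0034]), array([ 0.0006, -0.0006,  1.3933]))
[0.1721 0.6525 0.2431]
```

```bash
python3 -m handwheel '[[0,0.06,0,0,0,0.17],[0.01,0.12,0,0,0,0.34],[0.03,0.175,0,0,0,0.51],[0.075,0.215,0,0,0,0.68],[0.13,0.24,0,0,0,0.85],[0.19,0.255,0,0,0,1.02],[0.25,0.26,0,0,0,1.2],[0.31,0.268,0,0,0,1.38]]' -1
python3 - <<'E'
from h import *
np.set_printoptions(precision=4,suppress=True)
print(goto((.49,.291,.24),-94.6));print(ctrl.get_obs()["joint_pos"])
E
```

```text
clock: 1.25
tool_pos: [0.4053, 0.3136, 0.2441]
orientation: [-180.0, 0.1, -94.2]
force: [0.2, 2.1, -0.4]
opening: 0.0875
(array([ 0.0164, -0.0861,  0.0041]), array([-0.0006,  0.0012,  0.0078]))
[ 59.7154   5.0682 -19.5254   0.0023 -65.3293 -63.872 ]
```

```bash
python3 -m handwheel '[[0.008,-0.043,0,0,0,0.004],[0.016,-0.086,0,0,0,0.008],[0.016,-0.086,0,0,0,0.008]]'
python3 - <<'E'
from h import *
np.set_printoptions(precision=4,suppress=True)
print(goto((.49,.291,.092),-94.6))
S=ctrl.snapshot("side");T=ctrl.snapshot("top")
cv2.imwrite("pics/1.png",np.hstack([cv2.resize(S["img"][200:460,180:440],(400,400)),cv2.resize(T["img"][150:350,120:320],(400,400))]))
E
```

```text
clock: 1.62
tool_pos: [0.4904, 0.2916, 0.2427]
orientation: [180.0, -0.1, -94.5]
force: [-0.0, 0.6, -0.2]
opening: 0.0874
(array([0.0005, 0.0003, 0.1507]), array([ 0.0005, -0.0012,  0.002 ]))
```

View pics/1.png

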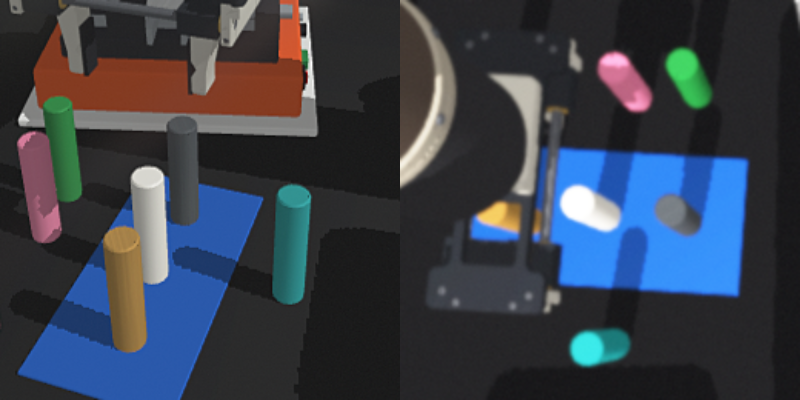

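The side view shows the fingers high above the bars, which are undisturbed (white bar's top at crop (148,178)). In the top view the finger line sits at about u=195, which fits a TCP directly above the bar at this height. Descending now.

```bash
python3 -m handwheel '[[0,0,0.04,0,0,0],[0,0,0.08,0,0,0],[0,0,0.115,0,0,0],[0,0,0.135,0,0,0],[0,0,0.15,0,0,0],[0,0,0.15,0,0,0]]' && python3 -m handwheel '[[0,0,0,0,0,0],[0,0,0,0,0,0],[0,0,0,0,0,0],[0,0,0,0,0,0],[0,0,0,0,0,0],[0,0,0,0,0,0]]' 1
python3 - <<'E'
from h import *
S=ctrl.snapshot("side");T=ctrl.snapshot("top")
cv2.imwrite("pics/2.png",np.hstack([cv2.resize(S["img"][200:460,180:440],(400,400)),cv2.resize(T["img"][150:350,120:320],(400,400))]))
E
```

```text
clock: 2.48
tool_pos: [0.4874, 0.2928, 0.093]
orientation: [180.0, -0.1, -94.2]
force: [-0.6, -0.9, 0.8]
opening: 0.0879
clock: 3.22
tool_pos: [0.4883, 0.2928, 0.0936]
orientation: [-180.0, 0.0, -94.3]
force: [0.7, -0.3, 0.8]
opening: 0.033
```

View pics/2.png

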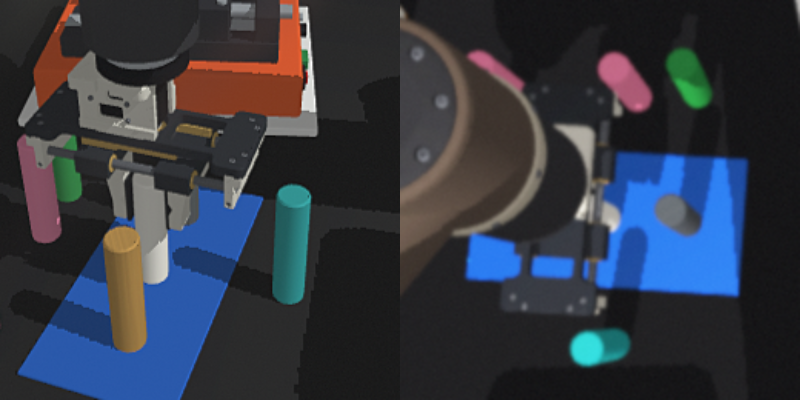

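The fingers are around the bar (side crop (150,200)). The opening reads 33 mm and may still be closing, so I'll wait and then lift.

```bash
python3 -m handwheel '[[0,0,0,0,0,0],[0,0,0,0,0,0],[0,0,0,0,0,0],[0,0,0,0,0,0]]' 1 && python3 -m handwheel '[[0,0,-0.04,0,0,0],[0,0,-0.09,0,0,0],[0,0,-0.14,0,0,0],[0,0,-0.19,0,0,0],[0,0,-0.21,0,0,0],[0,0,-0.21,0,0,0],[0,0,-0.21,0,0,0]]'
python3 - <<'E'
from h import *
np.set_printoptions(precision=4,suppress=True)
S=ctrl.snapshot("side");T=ctrl.snapshot("top")
cv2.imwrite("pics/3.png",np.hstack([cv2.resize(S["img"][60:460,100:500],(400,400)),cv2.resize(T["img"][100:350,120:370],(400,400))]))
print(goto((.56,-.031,.30),-94.3),ctrl.get_obs()["joint_pos"])
E
```

```text
clock: 3.82
tool_pos: [0.4883, 0.2928, 0.0936]
orientation: [180.0, -0.0, -94.3]
force: [-0.8, 0.2, 1.0]
opening: 0.0298
clock: 4.7
tool_pos: [0.4876, 0.2924, 0.302]
orientation: [179.9, -0.1, -94.3]
force: [-0.0, 0.0, -1.5]
opening: 0.0297
(array([ 0.317 , -0.0963,  0.0023]), array([ 0.0019, -0.0021, -0.0001])) [ 50.6341   8.7522  -7.5917  -0.0232 -73.8157 -54.9329]
```

View pics/3.png

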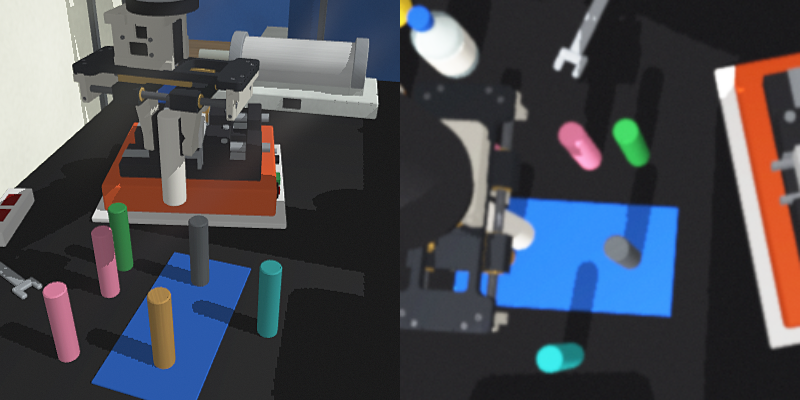

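The bar is held upright in the side view (crop (173,155)), about 0.2 m up, and the other bars are still standing. Next I'll carry it over the block.

```bash
python3 -m handwheel '[[0.04,-0.012,0,0,0,0],[0.09,-0.027,0,0,0,0],[0.145,-0.044,0,0,0,0],[0.2,-0.06,0,0,0,0],[0.25,-0.076,0,0,0,0],[0.29,-0.088,0,0,0,0],[0.317,-0.096,0,0,0,0],[0.317,-0.096,0,0,0,0]]'
python3 - <<'E'
from h import *
np.set_printoptions(precision=4,suppress=True)
S=ctrl.snapshot("side");T=ctrl.snapshot("top")
cv2.imwrite("pics/4.png",np.hstack([cv2.resize(S["img"][100:300,190:390],(400,400)),cv2.resize(T["img"][100:320,310:530],(400,400))]))
print(goto((.56,-.031,.27),-94.3),ctrl.get_obs()["tool_pos"])
E
```

```text
clock: 5.8
tool_pos: [0.56, -0.0323, 0.3021]
orientation: [179.9, -0.1, -94.5]
force: [-0.1, -0.0, -1.6]
opening: 0.0299
(array([ 0.0004, -0.0001,  0.0325]), array([ 0.0017, -0.0004, -0.0009])) [ 0.5599 -0.0306  0.3025]
```

View pics/4.png

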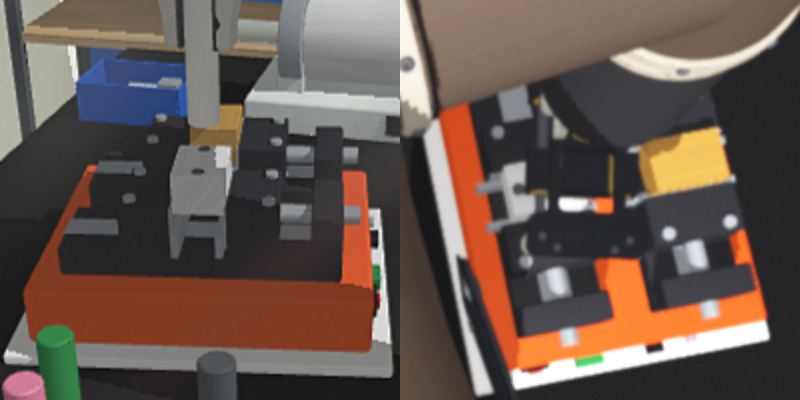

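The side view shows the bar's end above the block (crop (205,122) against the block top at (203,160)). Lowering in small steps.

```bash
python3 -m handwheel '[[0,0,0.015,0,0,0],[0,0,0.028,0,0,0],[0,0,0.034,0,0,0],[0,0,0.034,0,0,0]]'; python3 -m handwheel '[[0,0,0.002,0,0,0],[0,0,0.004,0,0,0],[0,0,0.006,0,0,0],[0,0,0.006,0,0,0]]'
python3 - <<'E'
from h import *
S=ctrl.snapshot("side")
cv2.imwrite("pics/5.png",cv2.resize(S["img"][140:240,220:370],(750,500),interpolation=cv2.INTER_CUBIC))
E
```

```text
clock: 6.4
tool_pos: [0.56, -0.0303, 0.2689]
orientation: [179.9, -0.0, -94.3]
force: [-0.0, -0.2, -1.9]
opening: 0.0296
clock: 6.9
tool_pos: [0.5605, -0.0306, 0.2643]
orientation: [-179.9, 0.0, -94.3]
force: [-2.0, 0.6, 3.8]
opening: 0.0293
```

View pics/5.png

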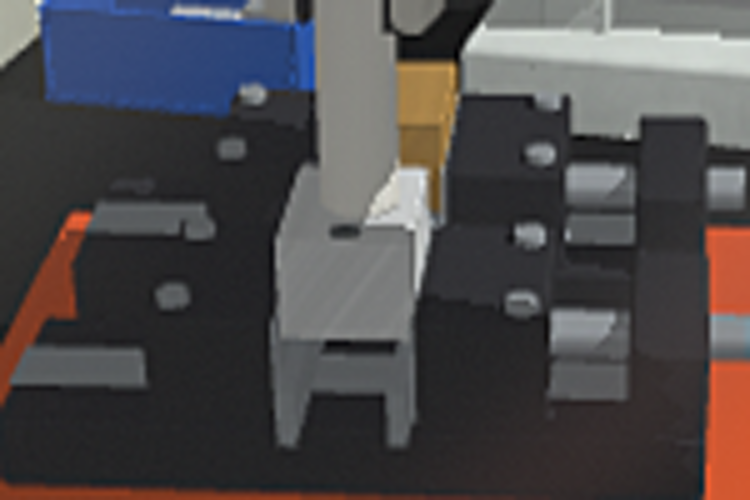

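Contact: the bar's end rests on the middle of the block's top (crop (357,200)), and the vertical force has swung from -1.9 to +3.8 N at about the height I predicted. Pressing on.

```bash
python3 -m handwheel '[[0,0,0.002,0,0,0],[0,0,0.004,0,0,0],[0,0,0.006,0,0,0],[0,0,0.006,0,0,0]]'; python3 -m handwheel '[[0,0,0.001,0,0,0],[0,0,0.002,0,0,0],[0,0,0.003,0,0,0],[0,0,0.003,0,0,0]]'
```

```text
clock: 7.45
tool_pos: [0.5605, -0.0306, 0.2582]
orientation: [-179.9, 0.0, -94.3]
force: [-0.7, 0.4, 5.4]
opening: 0.0295
clock: 7.95
tool_pos: [0.5605, -0.0306, 0.2552]
orientation: [-179.9, 0.0, -94.3]
force: [0.4, 0.1, 5.4]
opening: 0.0296
```

```bash
python3 -m handwheel '[[0,0,0.001,0,0,0],[0,0,0.001,0,0,0]]'; python3 -m handwheel '[[0,0,0.001,0,0,0],[0,0,0.001,0,0,0]]';python3 -m handwheel '[[0,0,0.001,0,0,0],[0,0,0.001,0,0,0]]'
python3 - <<'E'
from h import *
S=ctrl.snapshot("side")
cv2.imwrite("pics/6.png",cv2.resize(S["img"][140:240,220:370],(750,500),interpolation=cv2.INTER_CUBIC))
E
```

```text
clock: 8.2
tool_pos: [0.5605, -0.0306, 0.2542]
orientation: [-179.9, 0.0, -94.3]
force: [-0.7, 0.6, 6.0]
opening: 0.0297
clock: 8.45
tool_pos: [0.5606, -0.0306, 0.2536]
orientation: [-179.9, -0.0, -94.3]
force: [-1.7, -0.1, 6.2]
opening: 0.0294
clock: 8.7
tool_pos: [0.5607, -0.0307, 0.2534]
orientation: [-179.9, -0.0, -94.3]
force: [-3.8, 1.1, 12.8]
opening: 0.0297
```

View pics/6.png

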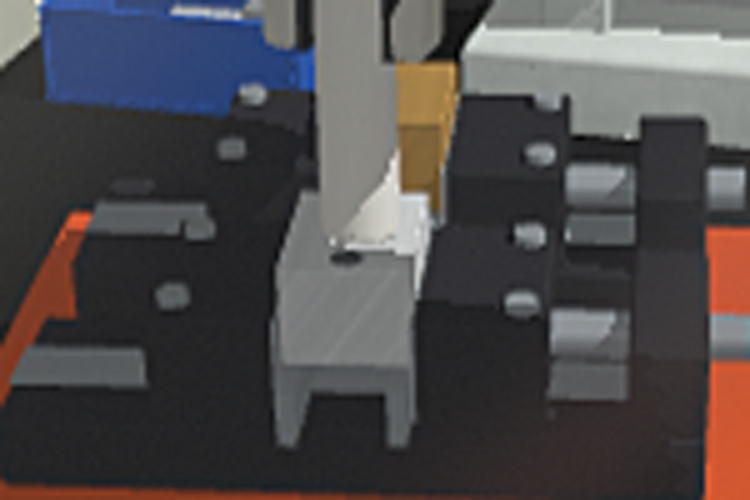

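The gap under the block has closed (crop (345,365)), the force rose sharply to 12.8 N, and the TCP stalled at 0.2534 against 0.2536 predicted. One more millimetre to confirm it is home.

```bash
python3 -m handwheel '[[0,0,0.001,0,0,0],[0,0,0.001,0,0,0],[0,0,0.001,0,0,0]]'; python3 -m handwheel '[[0,0,-0.01,0,0,0],[0,0,-0.03,0,0,0],[0,0,-0.05,0,0,0],[0,0,-0.05,0,0,0],[0,0,-0.05,0,0,0]]'
python3 - <<'E'
from h import *
np.set_printoptions(precision=4,suppress=True)
S=ctrl.snapshot("side")
cv2.imwrite("pics/7.png",cv2.resize(S["img"][90:240,200:400],(800,600),interpolation=cv2.INTER_CUBIC))
print(goto((.488,.291,.302),-94.3))
E
```

```text
clock: 9.12
tool_pos: [0.5609, -0.0307, 0.2534]
orientation: [-179.8, -0.0, -94.3]
force: [-5.7, 2.4, 17.1]
opening: 0.0297
clock: 9.75
tool_pos: [0.5598, -0.0305, 0.2995]
orientation: [179.9, 0.0, -94.3]
force: [-0.2, 0.6, -1.5]
opening: 0.0296
(array([-0.3152,  0.0957, -0.0026]), array([ 0.0018, -0.0002, -0.0002]))
```

View pics/7.png

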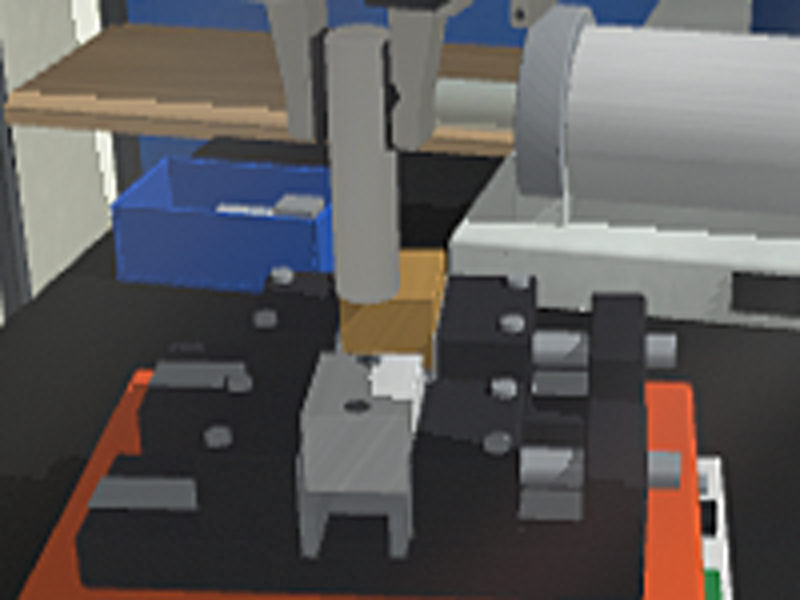

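The block is seated on its parallels with no gap (crop (355,495)), and the bar is still straight in the grip. Going back to the free middle place on the mat.

```bash
python3 -m handwheel '[[-0.03,0.009,-0.002,0,0,0],[-0.075,0.023,-0.002,0,0,0],[-0.125,0.038,-0.002,0,0,0],[-0.175,0.053,-0.002,0,0,0],[-0.225,0.068,-0.002,0,0,0],[-0.27,0.082,-0.002,0,0,0],[-0.3,0.091,-0.002,0,0,0],[-0.315,0.096,-0.002,0,0,0]]'; python3 -m handwheel '[[0,0,0,0,0,0],[0,0,0,0,0,0]]'
python3 - <<'E'
from h import *
np.set_printoptions(precision=4,suppress=True)
print(goto((.488,.2915,.0945),-94.3))
S=ctrl.snapshot("side")
cv2.imwrite("pics/8.png",S["img"])
E
```

```text
clock: 10.8
tool_pos: [0.4873, 0.2921, 0.3013]
orientation: [179.9, -0.1, -94.2]
force: [0.1, 0.9, -2.0]
opening: 0.0295
clock: 11.05
tool_pos: [0.4882, 0.29, 0.3023]
orientation: [180.0, -0.0, -94.3]
force: [-0.4, -0.2, -1.4]
opening: 0.0298
(array([-0.0017,  0.0002,  0.2078]), array([ 0.0004, -0.0006, -0.0004]))
```

View pics/8.png

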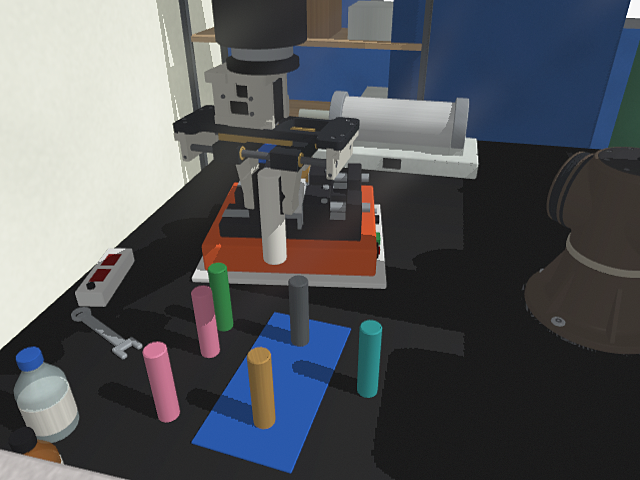

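The bar hangs upright (bottom at (274,260)), the mat's middle is free, and every other bar is standing. Lowering it now.

```bash
python3 -m handwheel '[[-0.001,0,0.04,0,0,0],[-0.001,0,0.09,0,0,0],[-0.001,0,0.14,0,0,0],[-0.001,0,0.175,0,0,0],[-0.001,0,0.195,0,0,0],[-0.001,0,0.202,0,0,0],[-0.001,0,0.202,0,0,0]]'; python3 -m handwheel '[[0,0,0.002,0,0,0],[0,0,0.004,0,0,0],[0,0,0.004,0,0,0]]'; python3 -m handwheel '[[0,0,0.001,0,0,0],[0,0,0.001,0,0,0]]'
```

```text
clock: 11.98
tool_pos: [0.4886, 0.2914, 0.1009]
orientation: [-180.0, -0.0, -94.3]
force: [0.0, -0.3, -1.3]
opening: 0.0296
clock: 12.35
tool_pos: [0.4882, 0.2918, 0.0969]
orientation: [-180.0, 0.0, -94.3]
force: [-0.1, -0.5, -0.7]
opening: 0.0291
clock: 12.6
tool_pos: [0.4882, 0.2918, 0.0956]
orientation: [-180.0, 0.0, -94.3]
force: [0.5, 0.7, -0.8]
opening: 0.0291
```

```bash
python3 -m handwheel '[[0,0,0.001,0,0,0],[0,0,0.001,0,0,0]]'; python3 -m handwheel '[[0,0,0.001,0,0,0],[0,0,0.001,0,0,0]]'
```

```text
clock: 12.85
tool_pos: [0.4882, 0.2918, 0.0944]
orientation: [180.0, -0.0, -94.3]
force: [-0.8, -0.1, -1.3]
opening: 0.0296
clock: 13.1
tool_pos: [0.4882, 0.2918, 0.0935]
orientation: [-180.0, -0.0, -94.3]
force: [-0.5, 0.2, -1.2]
opening: 0.0298
```

```bash
python3 -m handwheel '[[0,0,0.0005,0,0,0],[0,0,0.0005,0,0,0]]'; python3 -m handwheel '[[0,0,0.0005,0,0,0],[0,0,0.0005,0,0,0]]'
python3 - <<'E'
from h import *
S=ctrl.snapshot("side");
cv2.imwrite("pics/9.png",cv2.resize(S["img"][250:450,200:400],(600,600),interpolation=cv2.INTER_CUBIC))
E
```

```text
clock: 13.35
tool_pos: [0.4883, 0.2919, 0.0934]
orientation: [-180.0, 0.0, -94.3]
force: [-0.9, -0.1, 4.8]
opening: 0.0294
clock: 13.6
tool_pos: [0.4884, 0.2919, 0.0934]
orientation: [-180.0, 0.0, -94.3]
force: [-2.5, -0.4, 8.3]
opening: 0.0294
```

View pics/9.png

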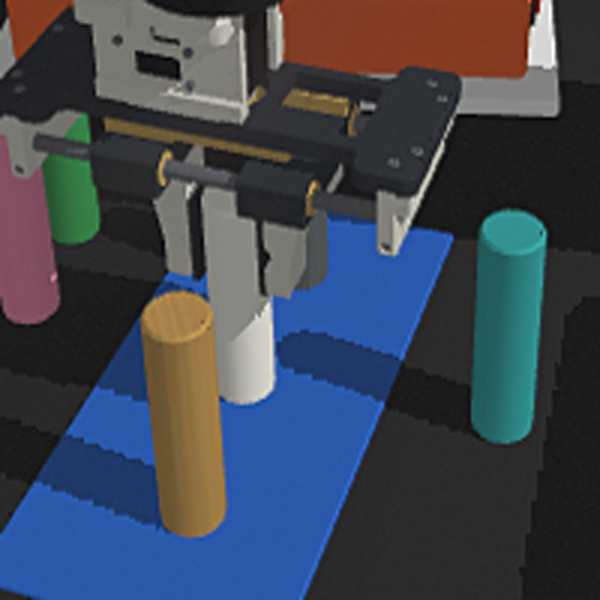

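The bar is standing on the mat (bottom at crop (245,395)) and the force has risen to +8 N. I'll ease off half a millimetre, release and rise.

```bash
python3 -m handwheel '[[0,0,-0.0007,0,0,0],[0,0,-0.0007,0,0,0]]'; python3 -m handwheel '[[0,0,0,0,0,0],[0,0,0,0,0,0],[0,0,0,0,0,0],[0,0,0,0,0,0],[0,0,0,0,0,0],[0,0,0,0,0,0],[0,0,0,0,0,0],[0,0,0,0,0,0]]' -1; python3 -m handwheel '[[0,0,0,0,0,0],[0,0,-0.01,0,0,0],[0,0,-0.04,0,0,0],[0,0,-0.08,0,0,0],[0,0,-0.13,0,0,0],[0,0,-0.17,0,0,0],[0,0,-0.2,0,0,0],[0,0,-0.2,0,0,0]]'
python3 - <<'E'
from h import *
S=ctrl.snapshot("side");T=ctrl.snapshot("top")
cv2.imwrite("pics/10.png",np.hstack([cv2.resize(S["img"][150:450,180:480],(400,400)),cv2.resize(T["img"][100:350,120:370],(400,400))]))
E
```

```text
clock: 13.9
tool_pos: [0.4883, 0.2919, 0.0934]
orientation: [-180.0, 0.0, -94.3]
force: [-1.0, -0.5, 4.2]
opening: 0.0292
clock: 14.9
tool_pos: [0.4882, 0.2918, 0.0933]
orientation: [-180.0, -0.0, -94.3]
force: [-1.0, 0.2, -0.3]
opening: 0.0874
clock: 15.9
tool_pos: [0.4891, 0.2925, 0.297]
orientation: [-179.8, 0.3, -94.3]
force: [0.2, 0.6, -0.5]
opening: 0.0873
```

View pics/10.png

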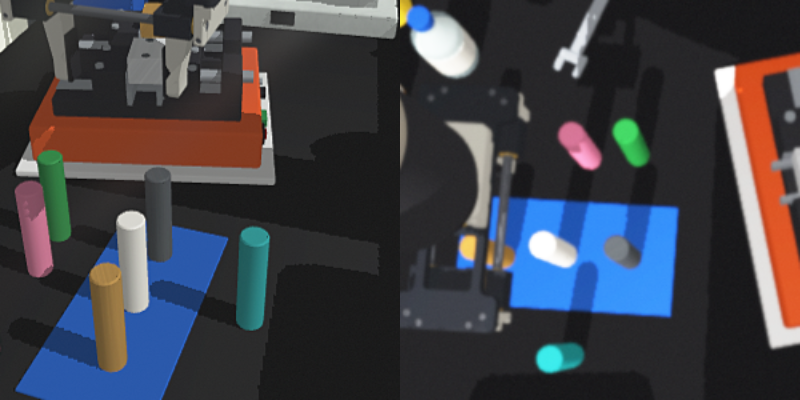

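The bar stands free and upright (side crop (133,262), top crop (552,250)), and the gripper is well clear. One numeric check before handing in.

Run:
```python
from h import *
np.set_printoptions(precision=4,suppress=True)
S=ctrl.snapshot("side");T=ctrl.snapshot("top")
B=[onz(S,200+x/4,90+y/4,.164) for x,y in((325,353),(425,358),(412,432),(303,428))]
print("block side@.164",np.mean(B,0))
print("bar",tri(T,(120+541*.625-250,100+244*.625),S,(180+131*.75,150+220*.75)))
o=ctrl.get_obs();print(o["qvel"],o["tool_pos"])
print(ctrl.close_job())
```

```text
block side@.164 [ 0.5584 -0.0227  0.164 ]
bar (array([0.4872, 0.2921, 0.1245]), np.float64(0.0009303074094261551))
[ 0.0773  0.4497 -0.0453  0.1537  0.0712  0.051 ] [0.4877 0.2914 0.2925]
the job is handed in; nothing more can be done
None
```

I pressed the aluminium block down onto its parallels with the nylon bar, stood the bar back in the middle of the mat, let go, and handed the job in at about 16 s. No verdict was reported.

**Block:**
- It moved at a steady 5–6 N. It then stopped with the TCP at 0.2534 m (0.2536 m predicted for home), while the force rose to 17 N.
- The close-up shows no gap left above the parallels.
- **One check disagreed:** a rough reading of the block's top in the side view came out about 4 mm lower than the given home height. I put that down to picking the corners by eye, since the stop height, the force and the picture all say it is home.

**Bar:** The centre of its top measures (0.487, 0.292, 0.1245) m, close to the 0.124 m expected for a bar standing upright on the mat. It is less than 3 mm from the mat's centre, and the gripper is open about 0.2 m above its grasp height.

**Other parts:** In the last pictures the steel and brass bars and the look-alikes in view are still standing. I never brought anything close to the brass block.

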